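# Close and lock the instrument cabinet's lid

## Robot

A 7-joint arm with a two-finger parallel gripper is mounted at the origin on the work surface. World frame = base frame: x ahead of the robot, y to its left, z up, the work surface at z = 0. Lengths are in m, angles in rad, forces in N, time in s.
With the tool pointing down it reaches from about 0.425 to 1.025 m from the base axis. Payload 3.6 kg.
Tool frame: the origin (TCP) lies midway between the tips of the shut fingers; the grasp point (between the pads) lies 19 mm behind it; z points along the fingers, x is the direction in which the jaws open and shut, and the axes are right-handed (so a half turn about z gives the same grasp; the last joint's range is limited). The gripper opens to 85 mm and grips with 20 to 120 N. Pads are 22 mm wide; open, the fingers measure 114 mm over their backs; the gripper's body (76 mm by 85 mm) begins 54 mm behind the grasp point. The pads swing forward as they close: fully open they stand 13 mm farther back than shut.
Start: joints at [1.242, 0.591, 0.048, 1.609, -0.033, 0.943, -0.034], TCP at [0.169, -0.705, 0.231] pointing down, gripper open.
Joint ranges: [-2.69, 2.69], [-0.47, 2.24], [-1.27, 1.36], [0.19, 2.51], [-1.53, 4.68], [0.08, 2.07], [-3.09, 3.09]. Speed limits (rad/s): [2.57, 2.57, 3.14, 3.14, 3.14, 3.14, 3.14].

## Interface

Orientations are given as a rotation vector (axis times angle).
In Python, from station import state, optics, job_done, models gives the robot as it stands. The module is installed in compiled form; this text tells all that it offers.
- The arm moves only by the shell command python3 -m inch 'ROWS' [FORCE]. ROWS is JSON, a list that holds one entry, the list of rows, each a list of 7 numbers: the shift along the tool's x, y, z in cm, then the turn, a rotation vector about the tool's x, y, z in rad, then the opening, from 0 (shut) to 1 (fully open). In form: [[[x, y, z, wx, wy, wz, grip], ...]]. A call has 1 to 12 rows; each row is the pose to reach, as a shift and turn from the pose commanded when the call began, along the tool's axes at that moment; what a row does not reach only later rows make up. A row lasts 1/10 s, in which the tool goes at most 50 mm and 8.59 degrees, less where a joint would pass 70% of its speed; a pose out of reach is approached as far as the arm can. A call with a gripper value outside its range is refused whole. The fingers move at their own pace and stop on an object; FORCE is the grip in N (left out, the last holds). Time passes only in rows, so rows that repeat a pose let the fingers close. It gives the time, the measured TCP pose, the force and the opening at its end, in the units of the state.
- state(): the state, without advancing time (a new reading comes with each control period).
- optics.get_image(name): name is "side" or "top" or "wrist"; returns the picture (420x560x3 uint8, red, green, blue); there is no depth.
- optics.camera_params(name): a dict with "fx", "fy", "cx", "cy" (pixels), "dist_coeffs" ([k1, k2, p1, p2, k3] as OpenCV has them; the pictures are not rectified), "R" (3x3) and "t" (3): a world point X has camera coordinates R X + t. Camera axes: x right, y down, z forward; pixel columns grow to the right and rows downward; lengths in m; the calibration is good to about 2 mm. A picture is of the moment at which its call begins: read the wrist's pose just before it. camera_params takes no time and is no camera call; for the wrist camera it gives the pose at the moment of the call.
- job_done(): hands the job in, once; it reports no verdict.
Trained networks look in the newest picture that a camera, given by its name, has taken for a name from the list of things; names that differ only in an ending like _2 or _b are one class to them, and where a whole thing is asked for, a point or a joint stands for the part that bears it (a point fixed in the world has none). Each returns a list of dicts, best first, with "score" (0 to 1); they miss things now and then, are a little off and sometimes report something else, mostly with a low value. They report only what shows in the picture. A call takes as long as a camera call.
- models.outline_of(camera, target): "region" (420x560 bool, what is visible of it) and "rect" ([centre column, centre row, width, height] in pixels, round what is visible of it).
The state is a dict: "time_s": time; "joint_pos": joint angles; "joint_velocities": joint speeds; "joint_torque": joint torques, N m; "ee_pos": TCP position; "orientation": TCP orientation; "force": force on the tool from outside, world axes, zero at the start; "wrist_torque": the same for the moment, N m; "grip_width": finger opening in m.
Only numpy, scipy, OpenCV 4.12 (cv2) and the standard library are available. Lean on these libraries where they do the work, as an engineer would, in place of code of your own. Each camera call takes 0.05 s, during which the arm holds its last target.

## Task

Shut the cabinet in which the dissecting instruments are kept: push the half-open hinged lid fully down with the fingertips, then set a fingertip in the slot of each of its two round quarter-turn fasteners and turn it clockwise until it stops, so that both lock the lid. Nothing is to be gripped or lifted, and the things standing on and around the cabinet stay where they are.

Things in the scene. Friction and masses are not known exactly. Their poses are not given: they have to be found in the camera images.
- cabinet: low white cabinet, 320 mm (x) by 400 mm (y), fixed; origin at bench level; x points away from the robot at yaw 0. Sill (x -150 to -88 mm) and side rails are 110 mm high, the console behind (x 83 to 170 mm) 138 mm. Between lies the grey lid, level with the sill when shut; fastener axes at x -28, y +90 and -90 mm
- lid (a joint): opening angle of the lid, rad: 0 shut and flush, growing as its front edge (towards the robot) rises. Hinge line along the cabinet's y, at cabinet x = +80 mm, 110 mm above the bench. A stiff hinge: it stays where it is left; pressing it down near the front takes about 5 N
- lid_push (a point): a point on the upper face of the lid, midway between the two fasteners, 120 mm from the hinge line and 45 mm from the front edge; axes as the lid's (x to the hinge, z out of the lid). The lid is 6 mm thick, 165 mm deep, 330 mm wide; a pull ridge 8 mm high, 50 mm wide sits at the middle of its front edge, 4 to 16 mm in. 76 mm are free between the collars
- left_cam_slot (a point): centre of the slot's floor, on the turning axis of the left fastener (cabinet's +y side): a metal disc 90 mm across in a fixed black collar (104 mm outside), both 16 mm above the lid. Its slot, 34 mm wide, 14 mm deep, flat floor, runs right across along the point's y axis; z is the axis. The point turns with it; at joint 0 its axes are parallel to the lid's
- right_cam_slot (a point): centre of the slot's floor, on the turning axis of the right fastener (cabinet's -y side): a metal disc 90 mm across in a fixed black collar (104 mm outside), both 16 mm above the lid. Its slot, 34 mm wide, 14 mm deep, flat floor, runs right across along the point's y axis; z is the axis. The point turns with it; at joint 0 its axes are parallel to the lid's
- left_cam (a joint): turn of the left fastener, rad: 0 unlocked (slot parallel to the lid's front edge), grows clockwise seen from above to an end stop at 1.571, locked (slot pointing at the front edge). Takes 0.09 N m, no spring, stays where left. Its tongue under the lid swings below the cabinet's sill; only possible with the lid right down
- right_cam (a joint): turn of the right fastener, rad: 0 unlocked (slot parallel to the lid's front edge), grows clockwise seen from above to an end stop at 1.571, locked (slot pointing at the front edge). Takes 0.09 N m, no spring, stays where left. Its tongue under the lid swings below the cabinet's sill; only possible with the lid right down
- dish: covered glass dish, 56 mm across, 14 mm high, loose on the cabinet's sill; origin under its centre. Leave alone
- vial: amber vial, 28 mm across, 45 mm high, loose on the cabinet's sill; origin under its centre. Leave alone
- tray: white dissecting tray, 280 x 190 x 35 mm, on the bench; origin under its centre. Leave alone
- forceps: steel forceps, 110 mm, in the tray. Leave alone
- beaker: glass beaker, 66 mm across, 85 mm high; origin under its centre. Leave alone
- pencil: pencil, 150 mm long, 8 mm thick, on the sheet of paper. Leave alone
- bottle: white bottle, 60 mm across, 130 mm high; origin under its centre. Leave alone

How it is judged:
By the outcome, as a careful person would: the job done as asked, in the order asked, and still so for the second after the job is handed in, with the robot touching nothing.
It also fails if it takes over 54 s, if anything falls off the work surface, if the arm or the gripper's body presses on something with over 40 N, if the wrist force passes 120 N, or if a joint passes its speed limit or range.

## Working session

There is one attempt and no reset: what is moved stays moved. The work goes in short steps, Python scripts to look and compute and a shell command to move; the robot and the scene stay as the last step left them, time stands still between calls to the robot, and variables do not carry over. Pictures are saved under pics/ and viewed, and the job is handed in when it is done.

```bash
mkdir -p pics; ls
cat > h.py <<'E'
from station import state, optics, models
import numpy as np, cv2, json
from scipy.spatial.transform import Rotation as Ro
def snap(n,f):
    im=optics.get_image(n); cv2.imwrite(f'pics/{f}.png',im[:,:,::-1].copy()); return im
def ray(n,px,P=None):
    P=P or optics.camera_params(n)
    K=np.array([[P['fx'],0,P['cx']],[0,P['fy'],P['cy']],[0,0,1]])
    u=cv2.undistortPoints(np.array([[px]],float),K,np.array(P['dist_coeffs']))[0,0]
    R=np.array(P['R']);t=np.array(P['t'])
    return -R.T@t, R.T@np.array([u[0],u[1],1])
def atz(n,px,z):
    c,d=ray(n,px); return c+d*(z-c[2])/d[2]
def proj(n,X):
    P=optics.camera_params(n)
    K=np.array([[P['fx'],0,P['cx']],[0,P['fy'],P['cy']],[0,0,1]])
    return cv2.projectPoints(np.array(X,float).reshape(-1,3),cv2.Rodrigues(np.array(P['R']))[0],np.array(P['t']),K,np.array(P['dist_coeffs']))[0][:,0]
E
python3 - <<'E'
from h import *
for n in ['side','top','wrist']: 
    snap(n,n+'0'); P=optics.camera_params(n); print(n,-np.array(P['R']).T@np.array(P['t']),P['fx'])
s=state();print(s)
for n in ['left_cam_slot','lid','cabinet','dish','vial']:
    for c in ['top','side']:
        for r in models.outline_of(c,n)[:3]: print(c,n,r['score'],r['rect'])
E
```

```text
pics
side [ 0.40020895 -0.94366081  0.7805765 ] 393.0938588000963
top [ 0.18039753 -0.01132144  1.72465083] 494.1413303615584
wrist [ 0.25088788 -0.68515921  0.37383461] 343.13585249041955
{'time_s': 0.15, 'joint_pos': array([ 1.24251223,  0.59189959,  0.04827053,  1.60950591, -0.03329396,
        0.94270845, -0.03371543]), 'joint_velocities': array([ 0.00015175, -0.00204505,  0.00147979, -0.00593424,  0.00038582,
       -0.00039124,  0.00077501]), 'joint_torque': array([ 2.54945429e-03, -5.49247885e+01,  1.54975276e+00, -1.98454428e+01,
        9.60566540e-03,  5.67617331e-03, -8.01828321e-06]), 'ee_pos': array([ 0.1685495 , -0.70448707,  0.23041698]), 'orientation': array([-2.46564533e+00,  1.94522535e+00,  2.19131670e-03]), 'force': array([0.12554316, 0.41449079, 0.64244058]), 'wrist_torque': array([-0.02297249, -0.00730492, -0.06440816]), 'grip_width': 0.08572973243704898}
top left_cam_slot 0.82 [267.2, 203.2, 26.2, 22.3]
top left_cam_slot 0.67 [322.2, 205.8, 25.5, 22.4]
side left_cam_slot 0.73 [296.7, 184.1, 29.6, 22.9]
top lid 0.68 [292.9, 200.4, 97.3, 47.4]
side lid 0.77 [312.2, 210.6, 67.4, 84.1]
top cabinet 0.72 [295.2, 201.7, 121.6, 102.8]
side cabinet 0.85 [317.6, 234.2, 133.8, 133.1]
top dish 0.49 [296.2, 236.8, 21.0, 15.7]
side dish 0.75 [264.0, 217.4, 17.6, 14.2]
side vial 0.64 [265.8, 247.7, 14.4, 18.6]
```

Run:
```python
import cv2
a=cv2.imread('pics/top0.png')[120:280,200:400];cv2.imwrite('pics/topc.png',cv2.resize(a,None,fx=4,fy=4,interpolation=2)[:600])
a=cv2.imread('pics/side0.png')[140:320,210:410];cv2.imwrite('pics/sidec.png',cv2.resize(a,None,fx=3.3,fy=3.3,interpolation=2))
```

```text
(no output)
```

View pics/top0.png

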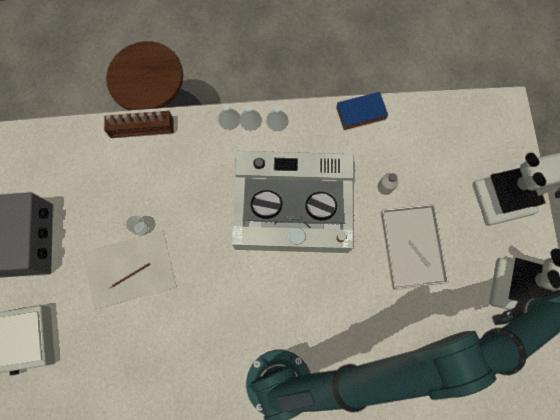

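View pics/side0.png

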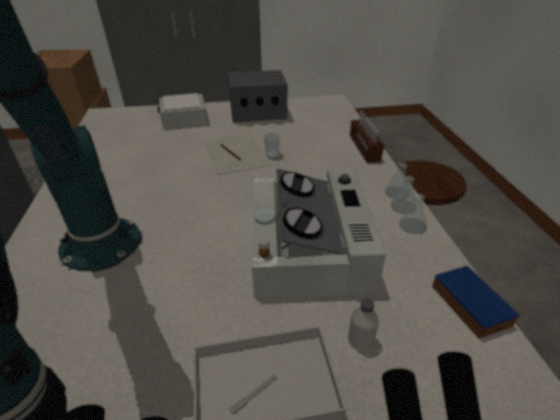

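View pics/wrist0.png

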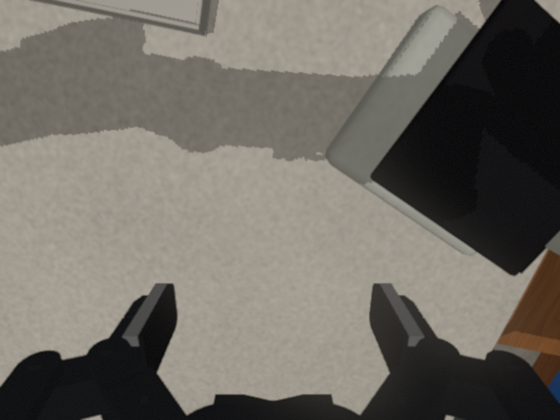

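```bash
sleep 1
```

```text
(no output)
```

View pics/topc.png

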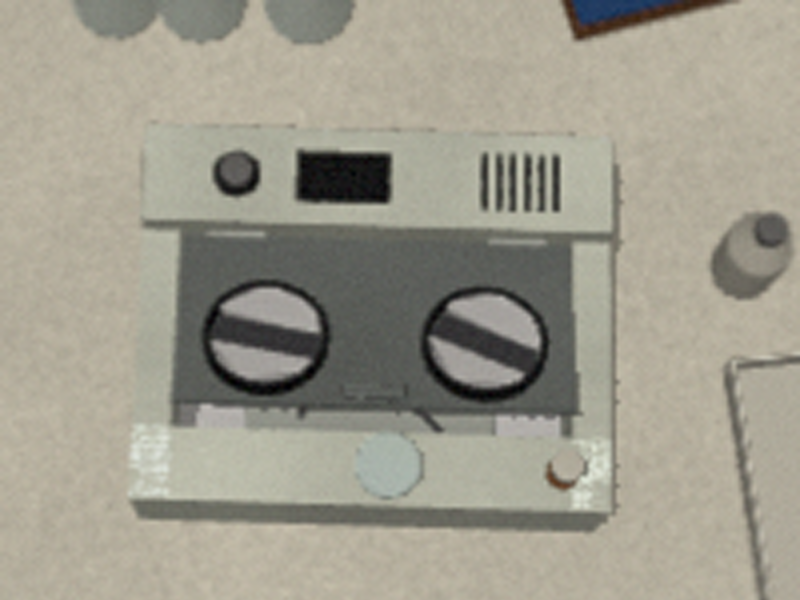

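View pics/sidec.png

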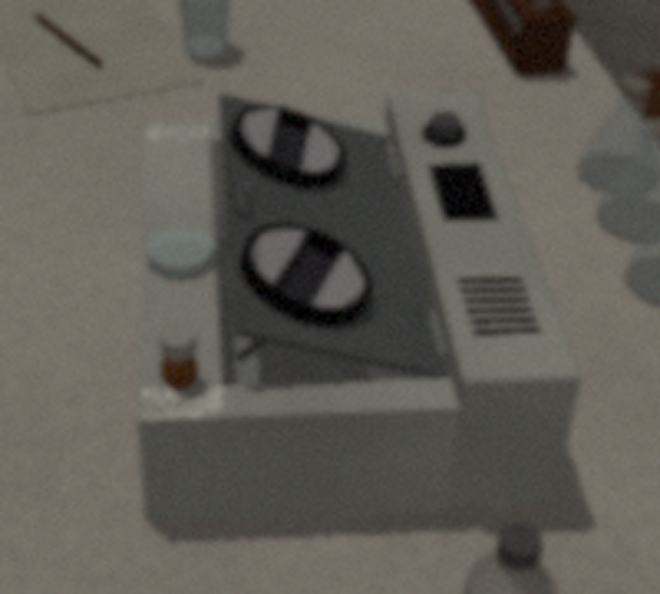

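```bash
cat > fit.py <<'E'
from h import *
from scipy.optimize import least_squares
def cp(x,y): return (200+x/4-.375,120+y/4-.375)
pts={'fl':((-.15,.2,.11),cp(133,499)),'fr':((-.15,-.2,.11),cp(609,512)),'bl':((.17,.2,.138),cp(147,124)),'br':((.17,-.2,.138),cp(613,138)),
'cl':((.083,.2,.138),cp(143,219)),'cr':((.083,-.2,.138),cp(612,234))}
cl=cp(267,335); cr=cp(486,341)
def W(p,X): 
    c,s=np.cos(p[2]),np.sin(p[2]); X=np.array(X); return np.array([p[0]+c*X[0]-s*X[1],p[1]+s*X[0]+c*X[1],X[2]])
def lidpt(a,d,y,h): # d from hinge, h above upper face
    return (.08-d*np.cos(a)+h*np.sin(a)*1, y, .11+d*np.sin(a)+h*np.cos(a))
def res(p):
    r=[proj('top',W(p,X))[0]-q for X,q in pts.values()]
    r+= [proj('top',W(p,lidpt(p[3],.108,y,.016)))[0]-q for y,q in((.09,cl),(-.09,cr))]
    s=[proj('side',W(p,lidpt(p[3],.108,y,.016)))[0]-q for y,q in((.09,(296.7,183.8)),(-.09,(302.8,222.8)))]
    return np.ravel(r+s)
E
python3 - <<'E'
from fit import *
f=least_squares(res,[.65,0,0,.4],loss='soft_l1'); p=f.x; print(p,res(p).reshape(-1,2).round(1).tolist())
# slot angles: ends crop px
a=p[3]
for nm,y,e1,e2 in(('L',.09,(213,326),(322,346)),('R',-.09,(432,320),(540,363))):
    def g(v):
        r=[]
        for e,sg in((e1,1),(e2,-1)):
            d=np.array([np.sin(v[0])*sg,np.cos(v[0])*sg])*v[1] # x to hinge,y ; cw => +y end goes to +x
            r.append(proj('top',W(p,lidpt(a,.108-d[0],y+d[1],.016)))[0]-cp(*e))
        return np.ravel(r)
    q=least_squares(g,[.2,.045]);print(nm,q.x,q.fun.round(1))
for n in['lidpush']:
    print(W(p,lidpt(a,.12,0,0)),W(p,lidpt(0,.12,0,0)))
for y in(.09,-.09): print(W(p,lidpt(0,.108,y,.002)))
d=atz('top',cp(388,465),.124); print('dish',d); print('vialtop',atz('top',cp(569,465),.155))
E
```

```text
[ 0.59094351 -0.09164845 -0.10021875  0.27052174] [[-0.7, -0.1], [1.1, -0.1], [-0.3, -0.6], [0.6, -0.9], [-0.5, 0.0], [1.1, -0.5], [-0.0, 0.4], [0.1, 0.4], [-0.1, -0.4], [-0.8, -0.6]]
L [0.17657309 0.04572008] [-0.1  0.1 -0.1  0.1]
R [0.40433451 0.04790296] [0.2 0.3 0.2 0.3]
[ 0.55548652 -0.08808305  0.14206811] [ 0.55114421 -0.0876464   0.11      ]
[0.5720886  0.00070139 0.112     ]
[ 0.55407941 -0.17839542  0.112     ]
dish [ 0.47187637 -0.09201221  0.124     ]
vialtop [ 0.4555765 -0.2364402  0.155    ]
```

```bash
cat >> h.py <<'E'
def rel(pos,yaw):
    """tool down, tool x at world yaw"""
    s=state(); R0=Ro.from_rotvec(s['orientation']); 
    x=np.array([np.cos(yaw),np.sin(yaw),0]); z=np.array([0,0,-1.]); T=np.c_[x,np.cross(z,x),z]
    d=R0.inv().apply(np.array(pos)-s['ee_pos'])*100
    w=(R0.inv()*Ro.from_matrix(T)).as_rotvec()
    print('cm',d.round(2),'rv',w.round(4))
def st():
    s=state(); X=Ro.from_rotvec(s['orientation']).as_matrix()
    print(round(s['time_s'],2),s['ee_pos'].round(4),'yaw',round(float(np.arctan2(X[1,0],X[0,0])),3),'z',X[:,2].round(3),'F',s['force'].round(1),'M',s['wrist_torque'].round(2),'g',round(s['grip_width'],4),'q',np.round(s['joint_pos'],2))
E
python3 - <<'E'
from h import *
st()
for y in (1.29,1.29-np.pi):
    print(y);rel([.5555,-.088,.26],y)
E
```

```text
0.65 [ 0.1687 -0.7052  0.2314] yaw -1.336 z [ 0. -0. -1.] F [0.3 0.3 0.5] M [ 0.03 -0.    0.02] g 0.0853 q [ 1.24  0.59  0.05  1.61 -0.03  0.94 -0.03]
1.29
cm [-51.02 -51.98  -2.87] rv [ 2.000e-04 -0.000e+00 -2.626e+00]
-1.851592653589793
cm [-51.02 -51.98  -2.87] rv [-0.000e+00 -1.000e-04  5.156e-01]
```

```bash
python3 -m inch '[[[0,0,-5,0,0,-0.14,0],[0,0,-9,0,0,-0.28,0],[-5,-5,-9,0,0,-0.42,0],[-8.5,-8.5,-9,0,0,-0.56,0],[-12,-12,-9,0,0,-0.7,0],[-15.5,-15.5,-9,0,0,-0.84,0],[-19,-19,-9,0,0,-0.98,0],[-22.5,-22.5,-9,0,0,-1.12,0],[-26,-26,-9,0,0,-1.26,0],[-29.5,-29.5,-9,0,0,-1.4,0],[-33,-33.5,-9,0,0,-1.54,0],[-36,-36.5,-9,0,0,-1.68,0]]]' 40; python3 -c "
from h import *
st(); rel([.5555,-.088,.26],1.29)"
```

```text
time_s: 1.85
ee_pos: [0.4339, -0.2792, 0.3218]
orientation: [3.093, 0.546, 0.001]
force: [1.2, -0.9, 0.3]
grip_width: -0.0001
1.85 [ 0.4339 -0.2792  0.3218] yaw 0.349 z [ 0.001 -0.001 -1.   ] F [ 1.2 -0.9  0.3] M [ 0.02 -0.1  -0.01] g -0.0001 q [ 0.89  0.25 -0.49  1.96  0.15  0.96  0.68]
cm [ 17.96 -13.82   6.17] rv [ 1.400e-03  1.000e-04 -9.407e-01]
```

```bash
python3 -m inch '[[[4,-3,0,0,0,-0.14,0],[8,-6,0,0,0,-0.28,0],[12,-9,1,0,0,-0.42,0],[16,-12,2,0,0,-0.56,0],[18,-13.8,4,0,0,-0.7,0],[18,-13.8,6.2,0,0,-0.84,0],[18,-13.8,6.2,0,0,-0.94,0],[18,-13.8,6.2,0,0,-0.94,0]]]'; python3 -c "
from h import *
st(); rel([.5555,-.088,.16],1.29); snap('wrist','w1'); snap('top','t1');st()"
```

```text
time_s: 2.65
ee_pos: [0.5556, -0.0901, 0.2585]
orientation: [-2.515, -1.881, 0.001]
force: [0.3, 0.4, 0.4]
grip_width: 0.0001
2.65 [ 0.5556 -0.0901  0.2585] yaw 1.284 z [-0.002  0.001 -1.   ] F [0.3 0.4 0.4] M [ 0.03 -0.01 -0.06] g 0.0001 q [ 0.62  0.44 -0.73  1.93  0.37  0.91  0.99]
cm [ 0.19 -0.05  9.85] rv [-0.0017 -0.0002 -0.0058]
2.75 [ 0.5563 -0.0904  0.2596] yaw 1.281 z [ 0.001 -0.    -1.   ] F [-0.5 -0.6  0.3] M [ 0.02 -0.03  0.  ] g -0.0001 q [ 0.62  0.44 -0.73  1.93  0.37  0.91  0.99]
```

View pics/w1.png

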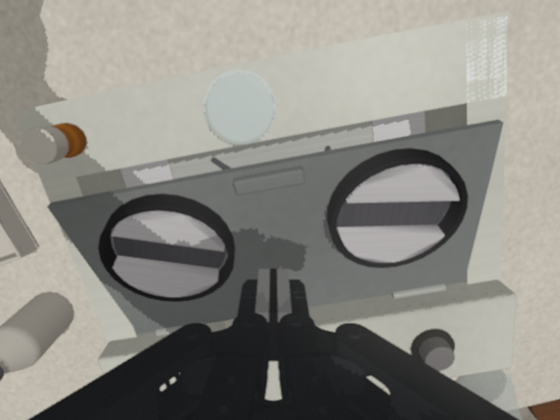

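```bash
python3 -m inch '[[[0.2,0,4,0,0,0,0],[0.2,0,8,0,0,0,0],[0.2,0,10,0,0,0,0],[0.2,0,11,0,0,0,0],[0.2,0,12,0,0,0,0],[0.2,0,12.5,0,0,0,0],[0.2,0,13,0,0,0,0],[0.2,0,13,0,0,0,0]]]'; python3 -c "
from h import *
st()"
```

```text
time_s: 3.55
ee_pos: [0.5571, -0.0886, 0.1304]
orientation: [2.516, 1.878, 0.001]
force: [0.6, 0.0, 0.0]
grip_width: 0.0008
3.55 [ 0.5571 -0.0886  0.1304] yaw 1.282 z [ 0.001 -0.001 -1.   ] F [0.6 0.  0. ] M [-0.03  0.03 -0.03] g 0.0008 q [ 0.51  0.6  -0.61  2.03  0.54  0.67  0.83]
```

```bash
python3 -m inch '[[[-0.2,0,0.5,0,0,0,0],[-0.3,0,1,0,0,0,0],[-0.4,0,1.3,0,0,0,0],[-0.4,0,1.6,0,0,0,0],[-0.4,0,1.6,0,0,0,0]]]'; python3 -c "
from h import *
st(); snap('side','s2')"
```

```text
time_s: 4.05
ee_pos: [0.5571, -0.0906, 0.1145]
orientation: [2.515, 1.881, 0.007]
force: [1.1, 1.3, 1.9]
grip_width: 0.0
4.05 [ 0.5571 -0.0906  0.1145] yaw 1.284 z [ 0.004  0.002 -1.   ] F [1.1 1.3 1.9] M [ 0.43  0.03 -0.03] g 0.0 q [ 0.5   0.62 -0.59  2.04  0.57  0.64  0.82]
```

View pics/s2.png

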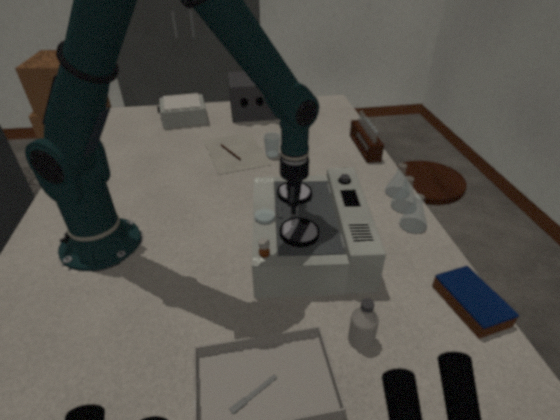

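```bash
python3 -m inch '[[[0,0,0.3,0,0,0,0],[0,0,0.5,0,0,0,0],[0,0,0.7,0,0,0,0],[0,0,0.8,0,0,0,0],[0,0,0.8,0,0,0,0]]]'; python3 -c "
from h import *
st()"
```

```text
time_s: 4.6
ee_pos: [0.5571, -0.091, 0.1099]
orientation: [2.513, 1.879, 0.002]
force: [-7.9, 1.9, 31.8]
grip_width: 0.0002
4.6 [ 0.5571 -0.091   0.1099] yaw 1.284 z [ 0.003 -0.002 -1.   ] F [-7.9  1.9 31.8] M [0.56 1.71 0.02] g 0.0002 q [ 0.5   0.62 -0.58  2.05  0.58  0.63  0.81]
```

```bash
python3 -m inch '[[[0,0,-3,0,0,0,0],[0,0,-8,0,0,0,0.5],[0,0,-13,0,0,0,0.5],[0,0,-15,0,0,0,0.5],[0,0,-15,0,0,0,0.5],[0,0,-15,0,0,0,0.5]]]'
cat > look.py <<'E'
from h import *
import sys
st(); snap('wrist','w'+sys.argv[1]); snap('top','t'+sys.argv[1])
r=[models.outline_of('wrist',n) for n in ('left_cam_slot','right_cam_slot')]
for q in r[0][:3]: print(q['score'],q['rect'])
E
python3 look.py 3
```

```text
time_s: 5.2
ee_pos: [0.5551, -0.0932, 0.2552]
orientation: [2.517, 1.879, -0.001]
force: [0.2, -0.7, -0.2]
grip_width: 0.0428
5.2 [ 0.5551 -0.0932  0.2552] yaw 1.283 z [ 0.    -0.001 -1.   ] F [ 0.2 -0.7 -0.2] M [ 0.01  0.03 -0.02] g 0.0428 q [ 0.63  0.44 -0.73  1.93  0.38  0.91  0.99]
0.62 [389.2, 190.8, 110.3, 106.9]
```

View pics/w3.png

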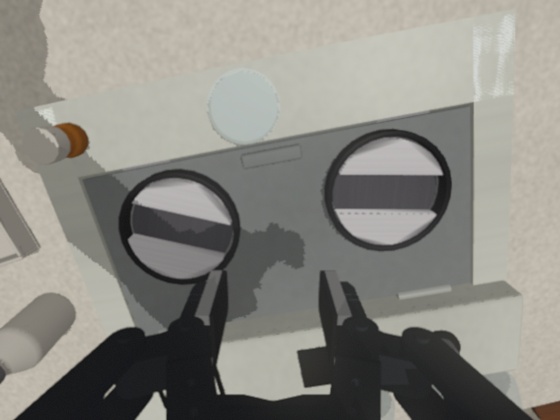

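View pics/t3.png

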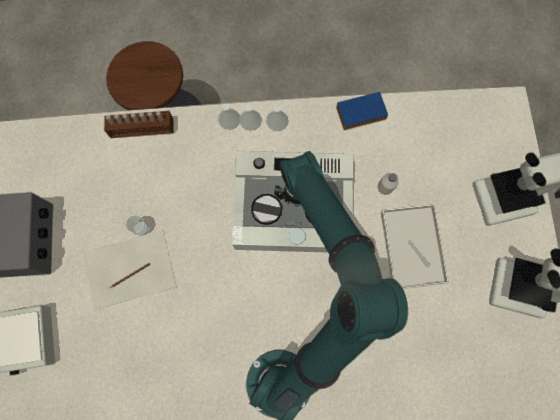

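Run:
```python
from h import *
print('L',atz('wrist',(389,190.5),.126),'R',atz('wrist',(180,226),.126))
print('corners',atz('wrist',(82,178),.11),atz('wrist',(472,104),.11))
for nm,a,b in (('L',(334,193),(440,192)),('R',(132,218),(232,240))):
    d=atz('wrist',a,.112)-atz('wrist',b,.112); y=np.arctan2(d[1],d[0]); print(nm,y, y%np.pi)
```

```text
L [0.56949964 0.00197463 0.126     ] R [ 0.55023706 -0.1734865   0.126     ]
corners [ 0.48952209 -0.244978    0.11      ] [0.52287236 0.08380777 0.11      ]
L -1.8461599517667813 1.2954327018230118
R -2.0919525128352903 1.0496401407545028
```

```bash
python3 -c "
from h import *
rel([.5706,.002,.16],1.295)"
```

```text
cm [ 9.52 -1.07  9.35] rv [-0.0033  0.0006 -0.0112]
```

```bash
python3 -m inch '[[[4.5,-0.5,0,0,0,0,0.5],[8,-0.9,3,0,0,0,0.5],[9.5,-1.1,6,0,0,-0.01,0.5],[9.5,-1.1,8.8,0,0,-0.01,0.5],[9.5,-1.1,8.8,0,0,-0.01,0.5],[9.5,-1.1,8.8,0,0,-0.01,0.5]]]'; python3 look.py 4;  python3 -c "
from h import *
rel([.5706,.002,.13],1.295)"
```

```text
time_s: 6.0
ee_pos: [0.5711, 0.0019, 0.1665]
orientation: [-2.505, -1.893, 0.003]
force: [0.2, -0.3, 1.0]
grip_width: 0.0426
6.0 [0.5711 0.0019 0.1665] yaw 1.294 z [-0.003 -0.    -1.   ] F [ 0.2 -0.3  1. ] M [0.05 0.02 0.01] g 0.0426 q [ 0.39  0.56 -0.66  1.99  0.5   0.76  0.72]
0.73 [274.1, 248.3, 143.0, 144.7]
0.61 [35.1, 296.8, 66.2, 124.3]
cm [-0.03 -0.22  3.86] rv [ 0.0025 -0.0006 -0.0021]
```

View pics/w4.png

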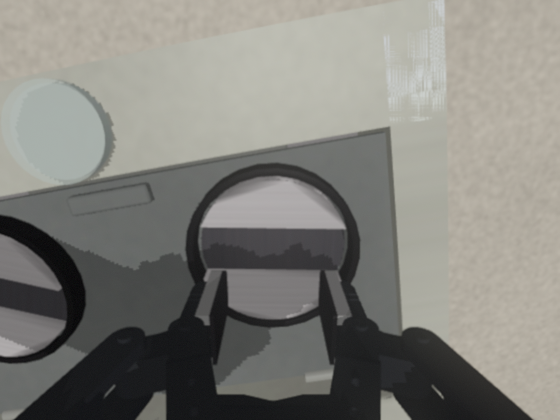

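Run:
```python
from h import *
print(atz('wrist',(274,245),.126)); print('slotmid floor',atz('wrist',(274,247),.112))
print(proj('wrist',[[.5706,.002,.112]]),proj('wrist',[state()['ee_pos']]))
a=atz('wrist',(203,226),.126);b=atz('wrist',(346,229),.126);print(np.arctan2(*(b-a)[[1,0]]),np.linalg.norm(a-b))
```

```text
[0.571938   0.00253928 0.126     ]
slotmid floor [5.79383979e-01 4.80669290e-04 1.12000000e-01]
[[272.51442239 234.15615561]] [[273.14479818 283.89049267]]
1.2705322838426323 0.08328540778638045
```

```bash
python3 -m inch '[[[0,0,2,0,0,0,0.5],[0,0,3.5,0,0,0,0.5],[0,0,4.2,0,0,0,0.5],[0,0,4.8,0,0,0,0.5],[0,0,5.1,0,0,0,0.5],[0,0,5.1,0,0,0,0.5]]]'; python3 look.py 5
```

```text
time_s: 6.8
ee_pos: [0.5717, 0.0022, 0.1161]
orientation: [-2.506, -1.894, 0.0]
force: [0.1, -0.1, -0.6]
grip_width: 0.0431
6.8 [0.5717 0.0022 0.1161] yaw 1.294 z [-0.  0. -1.] F [ 0.1 -0.1 -0.6] M [ 0.05 -0.04 -0.04] g 0.0431 q [ 0.35  0.63 -0.61  2.02  0.57  0.66  0.66]
```

View pics/w5.png

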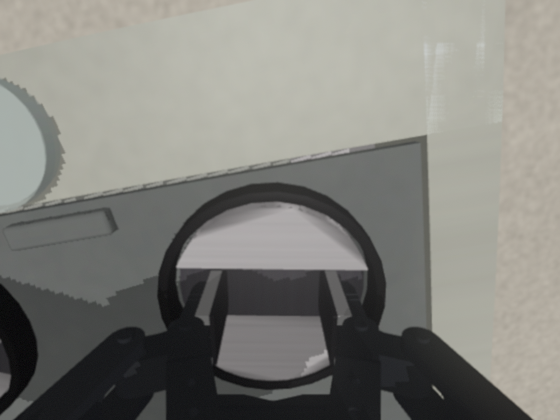

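```bash
python3 -m inch '[[[0,0,0.2,0,0,0,0.5],[0,0,0.2,0,0,0.1,0.5],[0,0,0.2,0,0,0.2,0.5],[0,0,0.2,0,0,0.3,0.5],[0,0,0.2,0,0,0.4,0.5],[0,0,0.2,0,0,0.4,0.5]]]'; python3 look.py 6
```

```text
time_s: 7.6
ee_pos: [0.5729, 0.0011, 0.1145]
orientation: [2.831, 1.357, 0.002]
force: [2.0, -2.6, -0.6]
grip_width: 0.0427
7.6 [0.5729 0.0011 0.1145] yaw 0.894 z [ 0.002 -0.001 -1.   ] F [ 2.  -2.6 -0.6] M [-0.43 -0.51  0.07] g 0.0427 q [ 0.27  0.61 -0.49  2.03  0.49  0.62  0.35]
0.61 [273.7, 288.5, 192.8, 180.2]
```

View pics/w6.png

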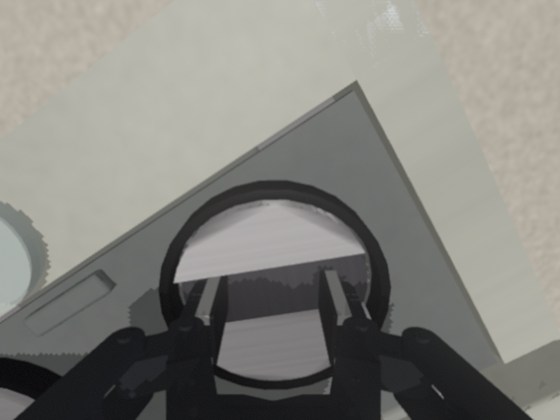

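```bash
python3 -m inch '[[[0,0,0,0,0,0.12,0.5],[0,0,0,0,0,0.24,0.5],[0,0,0,0,0,0.36,0.5],[0,0,0,0,0,0.48,0.5],[0,0,0,0,0,0.6,0.5],[0,0,0,0,0,0.72,0.5],[0,0,0,0,0,0.84,0.5],[0,0,0,0,0,0.94,0.5],[0,0,0,0,0,1.02,0.5],[0,0,0,0,0,1.09,0.5],[0,0,0,0,0,1.09,0.5]]]'; python3 look.py 7
```

```text
time_s: 8.9
ee_pos: [0.5727, 0.001, 0.1145]
orientation: [3.126, -0.309, 0.003]
force: [3.5, -4.7, -1.8]
grip_width: 0.0425
8.9 [0.5727 0.001  0.1145] yaw -0.197 z [ 0.002 -0.001 -1.   ] F [ 3.5 -4.7 -1.8] M [-0.89 -0.7   0.1 ] g 0.0425 q [ 0.06  0.57 -0.2   2.04  0.2   0.55 -0.48]
0.72 [277.6, 287.0, 196.1, 184.4]
```

View pics/w7.png

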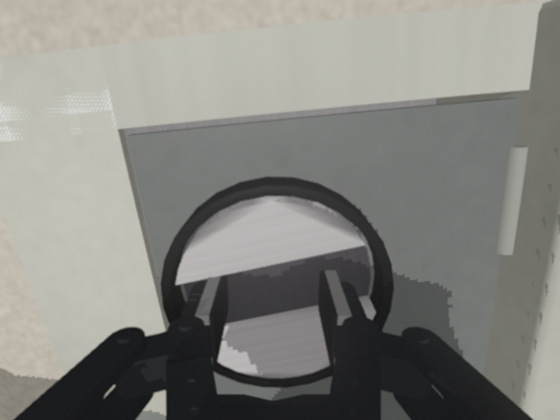

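```bash
python3 -m inch '[[[0,0,0,0,0,0.05,0.5],[0,0,0,0,0,0.09,0.5],[0,0,0,0,0,0.12,0.5],[0,0,0,0,0,0.12,0.5]]]'; python3 -c "
from h import *
st()"
```

```text
time_s: 9.5
ee_pos: [0.5725, 0.0011, 0.1144]
orientation: [3.102, -0.495, 0.003]
force: [3.0, -3.5, -1.1]
grip_width: 0.0426
9.5 [0.5725 0.0011 0.1144] yaw -0.316 z [ 0.001 -0.001 -1.   ] F [ 3.  -3.5 -1.1] M [-0.84 -0.58  0.05] g 0.0426 q [ 0.04  0.57 -0.16  2.04  0.17  0.55 -0.56]
```

```bash
python3 -m inch '[[[0,0,0,0,0,0.04,0.5],[0,0,0,0,0,0.08,0.5],[0,0,0,0,0,0.08,0.5]]]'; python3 look.py 8
```

```text
time_s: 9.8
ee_pos: [0.5725, 0.0011, 0.1144]
orientation: [3.08, -0.605, 0.003]
force: [3.4, -5.6, -0.9]
grip_width: 0.0427
9.8 [0.5725 0.0011 0.1144] yaw -0.388 z [ 0.002 -0.003 -1.   ] F [ 3.4 -5.6 -0.9] M [-1.2  -0.69  1.42] g 0.0427 q [ 0.02  0.56 -0.14  2.04  0.15  0.55 -0.62]
0.65 [279.6, 285.1, 201.9, 186.9]
```

View pics/w8.png

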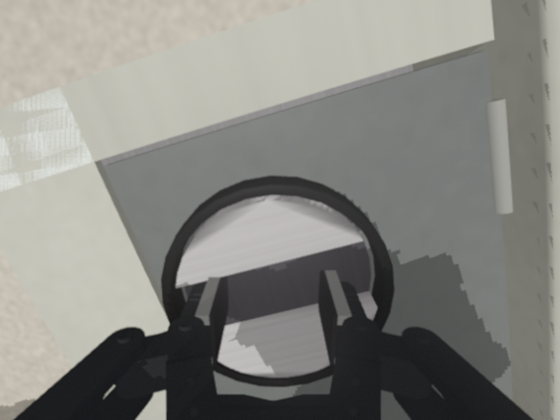

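```bash
python3 -m inch '[[[0,0,0,0,0,-0.1,0.5],[0,0,0,0,0,-0.2,0.5],[0,0,-2,0,0,-0.22,0.5],[0,0,-6,0,0,-0.22,0.5],[0,0,-11,0,0,-0.36,0.5],[0,0,-14,0,0,-0.5,0.5],[0,0,-14,0,0,-0.64,0.5],[0,0,-14,0,0,-0.78,0.5],[0,0,-14,0,0,-0.92,0.5],[0,0,-14,0,0,-1.06,0.5],[0,0,-14,0,0,-1.2,0.5],[0,0,-14,0,0,-1.34,0.5]]]';python3 -c "
from h import *
st(); rel([.5538,-.1766,.166],1.06)"
```

```text
time_s: 11.2
ee_pos: [0.5699, 0.0038, 0.2539]
orientation: [-2.791, -1.437, 0.003]
force: [-0.8, 0.1, 0.8]
grip_width: 0.0428
11.2 [0.5699 0.0038 0.2539] yaw 0.951 z [-0.003  0.002 -1.   ] F [-0.8  0.1  0.8] M [ 0.01  0.   -0.03] g 0.0428 q [ 0.33  0.42 -0.55  1.92  0.28  0.88  0.59]
cm [-15.61   9.2    8.76] rv [-0.0035  0.0004 -0.1091]
```

```bash
python3 -m inch '[[[-4,2.3,0,0,0,-0.05,0.5],[-8,4.6,0,0,0,-0.1,0.5],[-12,7,0,0,0,-0.11,0.5],[-15.6,9.2,3,0,0,-0.11,0.5],[-15.6,9.2,6,0,0,-0.11,0.5],[-15.6,9.2,8.8,0,0,-0.11,0.5],[-15.6,9.2,8.8,0,0,-0.11,0.5],[-15.6,9.2,8.8,0,0,-0.11,0.5]]]'; python3 look.py 9
```

```text
time_s: 12.0
ee_pos: [0.5542, -0.1765, 0.1662]
orientation: [-2.712, -1.581, 0.001]
force: [-0.6, 0.2, -0.1]
grip_width: 0.0427
12.0 [ 0.5542 -0.1765  0.1662] yaw 1.055 z [-0.002  0.002 -1.   ] F [-0.6  0.2 -0.1] M [ 0.04 -0.03  0.03] g 0.0427 q [ 0.59  0.54 -0.49  1.97  0.37  0.72  0.93]
0.97 [527.9, 114.5, 64.2, 194.3]
```

View pics/w9.png

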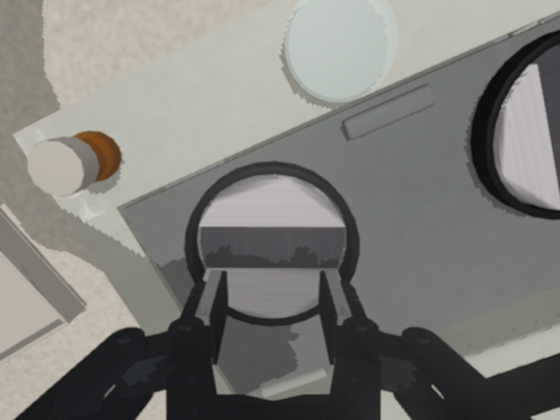

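```bash
python3 -m inch '[[[0,0,2,0,0,0,0.5],[0,0,3.5,0,0,0,0.5],[0,0,4.2,0,0,0,0.5],[0,0,4.8,0,0,0,0.5],[0,0,5.2,0,0,0,0.5],[0,0,5.2,0,0,0,0.5],[0,0,5.2,0,0,0.1,0.5],[0,0,5.2,0,0,0.2,0.5],[0,0,5.2,0,0,0.3,0.5],[0,0,5.2,0,0,0.4,0.5],[0,0,5.2,0,0,0.5,0.5],[0,0,5.2,0,0,0.5,0.5]]]'; python3 look.py 10
```

```text
time_s: 13.4
ee_pos: [0.5555, -0.1787, 0.1149]
orientation: [3.02, 0.859, 0.002]
force: [0.8, -0.7, -0.9]
grip_width: 0.0426
13.4 [ 0.5555 -0.1787  0.1149] yaw 0.554 z [ 0.002 -0.001 -1.   ] F [ 0.8 -0.7 -0.9] M [-0.19 -0.15  0.07] g 0.0426 q [ 0.45  0.59 -0.3   2.01  0.3   0.59  0.49]
0.57 [521.5, 32.7, 77.0, 65.4]
```

View pics/w10.png

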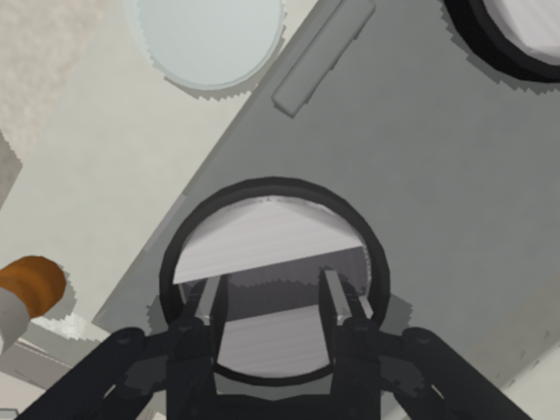

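```bash
python3 -m inch '[[[0,0,0,0,0,0.1,0.5],[0,0,0,0,0,0.2,0.5],[0,0,0,0,0,0.3,0.5],[0,0,0,0,0,0.4,0.5],[0,0,0,0,0,0.5,0.5],[0,0,0,0,0,0.6,0.5],[0,0,0,0,0,0.7,0.5],[0,0,0,0,0,0.78,0.5],[0,0,0,0,0,0.85,0.5],[0,0,0,0,0,0.85,0.5]]]'; python3 -c "
from h import *
st()"; python3 -m inch '[[[0,0,0,0,0,0.03,0.5],[0,0,0,0,0,0.06,0.5],[0,0,0,0,0,0.06,0.5]]]';  python3 look.py 11
```

```text
time_s: 14.6
ee_pos: [0.5551, -0.1782, 0.1146]
orientation: [3.107, -0.462, 0.001]
force: [-0.0, -1.3, -0.5]
grip_width: 0.0425
14.6 [ 0.5551 -0.1782  0.1146] yaw -0.295 z [ 0.001 -0.    -1.   ] F [-0.  -1.3 -0.5] M [-0.24 -0.12 -0.04] g 0.0425 q [ 0.28  0.57 -0.07  2.02  0.07  0.56 -0.13]
time_s: 14.9
ee_pos: [0.555, -0.1783, 0.1145]
orientation: [3.092, -0.554, 0.001]
force: [0.1, -1.7, 1.2]
grip_width: 0.0427
14.9 [ 0.555  -0.1783  0.1145] yaw -0.354 z [ 0.001 -0.    -1.   ] F [ 0.1 -1.7  1.2] M [-0.29 -0.12  0.35] g 0.0427 q [ 0.27  0.57 -0.05  2.02  0.06  0.55 -0.18]
```

View pics/w11.png

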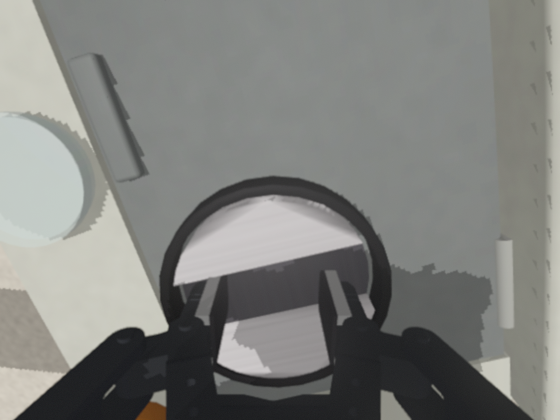

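Moment rising; a little further to be sure of the stop.

```bash
python3 -m inch '[[[0,0,0,0,0,0.03,0.5],[0,0,0,0,0,0.04,0.5],[0,0,0,0,0,0.04,0.5]]]'; python3 -c "
from h import *
st()"; python3 -m inch '[[[0,0,0,0,0,-0.1,0.5],[0,0,0,0,0,-0.22,0.5],[0,0,-2,0,0,-0.24,0.5],[0,0,-6,0,0,-0.24,0.5],[0,0,-11,0,0,-0.24,0.5],[0,0,-15,0,0,-0.24,0.5],[0,0,-15,0,0,-0.24,0.5]]]'; python3 look.py 12
```

```text
time_s: 15.4
ee_pos: [0.555, -0.1782, 0.1145]
orientation: [3.081, -0.61, 0.001]
force: [1.4, -2.9, 4.0]
grip_width: 0.0428
15.4 [ 0.555  -0.1782  0.1145] yaw -0.391 z [ 0.    -0.001 -1.   ] F [ 1.4 -2.9  4. ] M [-0.43 -0.09  1.73] g 0.0428 q [ 0.26  0.57 -0.04  2.02  0.05  0.55 -0.2 ]
time_s: 16.1
ee_pos: [0.5577, -0.178, 0.2697]
orientation: [-3.13, 0.254, -0.015]
force: [0.3, -0.5, -0.5]
grip_width: 0.0427
16.1 [ 0.5577 -0.178   0.2697] yaw -0.162 z [ 0.01  0.   -1.  ] F [ 0.3 -0.5 -0.5] M [-0.01 -0.01  0.01] g 0.0427 q [ 0.34  0.37 -0.14  1.89  0.06  0.87  0.01]
0.88 [256.4, 16.8, 101.8, 33.5]
```

View pics/w12.png

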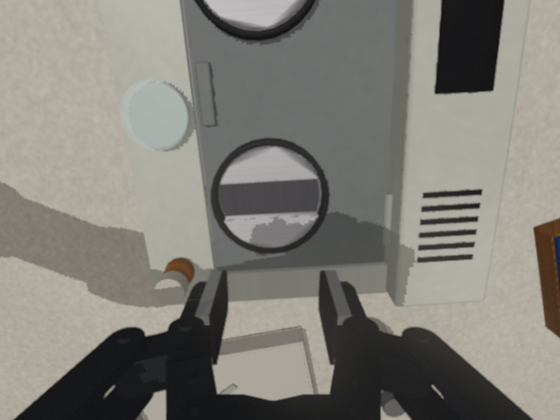

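```bash
python3 -m inch '[[[0,-1,-4,0,0,0,0.5],[0,-4,-8,0,0,0,0.5],[0,-7,-11,0,0,0,0.5],[0,-10,-12,0,0,0,0.5],[0,-10,-12,0,0,0,0.5],[0,-10,-12,0,0,0,0.5]]]'; python3 look.py 13
python3 - <<'E'
from h import *
snap('side','s13')
E
```

```text
time_s: 16.9
ee_pos: [0.5693, -0.0786, 0.3823]
orientation: [-3.132, 0.243, 0.006]
force: [0.1, -1.1, -0.5]
grip_width: 0.0427
16.9 [ 0.5693 -0.0786  0.3823] yaw -0.155 z [-0.004  0.001 -1.   ] F [ 0.1 -1.1 -0.5] M [-0.04 -0.04  0.01] g 0.0427 q [ 0.2   0.26 -0.18  1.77  0.05  1.12 -0.15]
0.64 [263.6, 100.9, 88.9, 89.0]
0.33 [232.7, 388.1, 24.5, 17.8]
```

View pics/w13.png

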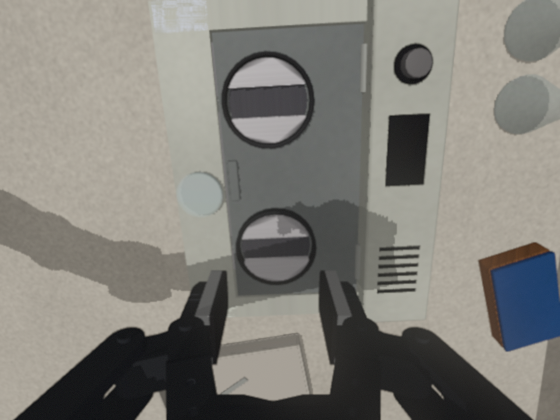

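View pics/s13.png

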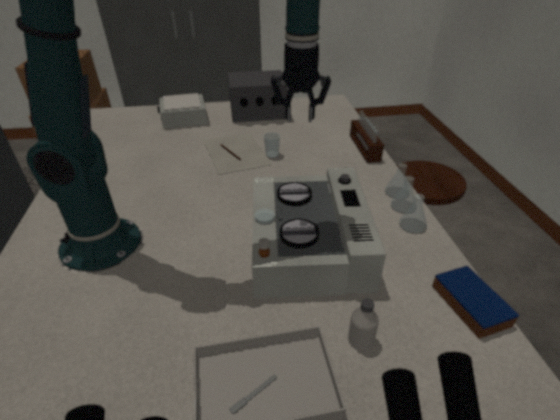

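Run:
```python
from h import *
for nm,a,b in (('L top',(229,88),(304,85)),('L bot',(230,119),(306,115)),('R top',(246,239),(308,237)),('R bot',(246,259),(310,256)),('ridge/front',(240,297),(211,32)),('lid side',(212,29),(367,23))):
    A,B=atz('wrist',a,.126),atz('wrist',b,.126);d=B-A;print(nm,round(float(np.arctan2(d[1],d[0])),3))
for n in ('dish','vial'):
  for r in models.outline_of('side',n)[:1]: print(n,r['score'],r['rect'])
```

```text
L top -0.121
L bot -0.107
R top -0.122
R bot -0.105
ridge/front 1.477
lid side -0.122
dish 0.61 [252.4, 393.4, 49.7, 44.5]
vial 0.51 [265.4, 248.2, 12.6, 14.7]
```

```bash
python3 -c "
from station import job_done,state
print(job_done()); print(state()['time_s'])"
```

```text
the job is handed in; nothing more can be done
None
the job is handed in; nothing more can be done
```

The cabinet is shut and both fasteners are turned to their end stops. I handed the job in at about 17 s of the 54 s allowed, with the gripper clear of everything about 0.27 m above the lid.

- **Lid:** I pushed it down with the shut fingertips midway between the collars. The force rose to 32 N with the tips at 110 mm, which is flush height. The later pictures show the lid level with the sill.
- **Fasteners:** I turned the left one, then the right, clockwise with the fingertips in the slot. The turning moment jumped from about 0.1 N m to 1.4 N m (left) and 1.7 N m (right), so both reached their stops.
- **Slot angles:** The last wrist picture puts both slots at about -0.11 rad. The lid's side edge reads -0.12 and the cabinet about -0.10, so both slots point at the front edge.
- **Things around the cabinet:** In the side picture the dish, near pixel (264, 216), and the vial, at (265, 248), are where they were at the start. I checked the tray, forceps, beaker, pencil and bottle only by eye in the pictures.
- **Check that disagreed:** In the final side picture the network reported the dish at (252, 393), score 0.61. That is the forceps' spot in the tray, so I took it as a false report; the picture shows the dish in place.

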